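# Drive the cork home with a mallet

## Robot

A 7-joint arm with a two-finger parallel gripper is mounted at the origin on a cart in front of the work surface, level with it; the furniture and walls round the work are solid. World frame = base frame: x ahead of the robot, y to its left, z up, the work surface at z = 0. Lengths are in m, angles in rad, forces in N, time in s.
With the tool pointing down it reaches from about 0.4 to 0.875 m from the base axis. Payload 6.5 kg.
Tool frame: the origin (TCP) lies midway between the tips of the shut fingers; the grasp point (between the pads) lies 19 mm behind it; z points along the fingers, y is the line along which they close (so a half turn about z gives the same grasp; the last joint's range is limited). The gripper opens to 85 mm and grips with 20 to 120 N. Pads are 22 mm wide; open, the fingers measure 114 mm over their backs; the gripper's body (76 mm by 85 mm) begins 54 mm behind the grasp point. The pads swing forward as they close: fully open they stand 13 mm farther back than shut.
Start: joints at [-1.197, 0.536, -0.004, 1.538, 0.003, 1.067, -0.071], TCP at [0.277, 0.588, 0.231] pointing down, gripper open.
Joint ranges: [-2.7, 2.7], [-0.37, 2.16], [-1.27, 1.26], [0.24, 2.4], [-1.31, 4.45], [0.19, 1.91], [-2.76, 2.76]. Speed limits (rad/s): [2.39, 2.39, 3.14, 3.14, 3.14, 3.14, 3.14].

## Interface

Orientations are given as a 3x3 rotation matrix whose columns are the frame's x, y, z axes.
In Python, from station import observe, imaging, bot gives the robot as it stands. The module is installed in compiled form; this text tells all that it offers.
- The arm moves only by the shell command python3 -m crank 'ROWS'. ROWS is JSON, a list of rows, each a list of 5 numbers: the shift along the tool's x, y, z in m, then the turn about the tool's z in degrees, then the finger opening in m, from 0 to 0.0854. A call has 1 to 20 rows; each row shifts and turns the commanded pose from where the row before left it, along the tool's axes as they then stand; what a row does not reach is not made up. A row lasts 1/8 s, in which the tool goes at most 62.5 mm and 10.7 degrees, less where a joint would pass 70% of its speed; a pose out of reach is approached as far as the arm can. A call with a gripper value outside its range is refused whole. The fingers move at their own pace and stop on an object; the grip force is fixed at half the most. Time passes only in rows, so rows that do not move let the fingers close. It gives the time, the measured TCP pose, the force, the opening and the grip force at its end, in the units of the state.
- observe(): the state, without advancing time (a new reading comes with each control period).
- imaging.read_camera(name): name is "scene" or "side" or "wrist"; returns the picture (420x560x3 uint8, red, green, blue); there is no depth.
- imaging.camera_info(name): a dict with "fx", "fy", "cx", "cy" (pixels), "distortion" ([k1, k2, p1, p2, k3] as OpenCV has them; the pictures are not rectified), "xyz" and "orientation" of the camera in the world; the wrist camera has in their place "mount" (4x4, takes a point from camera to tool coordinates, whose origin is the TCP and whose axes are the flange's). Camera axes: x right, y down, z forward; pixel columns grow to the right and rows downward; lengths in m; the calibration is good to about 2 mm. A picture is of the moment at which its call begins: read the wrist's pose just before it. camera_info takes no time and is no camera call.
- bot.job_done(): hands the job in; it is judged then, once.
The state is a dict: "t": time; "q": joint angles; "qd": joint speeds; "joint_torque": joint torques, N m; "tool_pos": TCP position; "eef_rot": TCP orientation; "ft_force": force on the tool from outside, world axes, zero at the start; "wrist_torque": the same for the moment, N m; "width": finger opening in m; "finger_force": force on a finger pad.
Only numpy, scipy, OpenCV 4.12 (cv2) and the standard library are available. Lean on these libraries where they do the work, as an engineer would, in place of code of your own. Each camera call takes 0.05 s, during which the arm holds its last target. There are 200 camera calls.

## Task

Pick up the wooden mallet from the chopping board and knock the corker's tall, still raised striking rod down with a brisk blow or several, then keep the mallet on it with a firm push to feel that it has gone solid, and stop there: the mallet's head must stay upright on the rod, not be forced over, and the flask below is glass. Leave the other corker, whose rod is already down, alone, upset nothing else, and stand the mallet back upright on its round face on the board.

Things in the scene. Friction and masses are not known exactly. Their poses are not given: they have to be found in the camera images.
- mallet: wooden mallet, 0.34 kg, standing on the round face of its head on the board: upright cylindrical head 50 mm across, 64 mm tall; a straight level handle (24 mm wide, 28 mm high) runs out from half-way up the head. Origin: centre of the head's lower face, the face to strike with. z is up along the head; the handle points along -x, out to 150 mm from the head's axis
- mallet_grip (a point): point in the middle of the mallet's handle, 47 mm from the head's axis (22 mm clear of the head), 32 mm above the lower face and 32 mm below the head's top; a good place to grip across the handle, firmly (80 N or more): pushing on after the rod is solid twists the mallet over in the grip, and a lean of over 11 degrees on the rod spoils the job
- corker: bench corker whose rod must be driven: beech base 90 x 80 x 18 mm, fixed to the worktop, with a small glass flask, a steel post behind (+x) and a steel guide tube over the flask's neck whose collar's top is 100 mm above the worktop. Origin: centre of the base's underside; z up. A wall shelf hangs behind it
- corker_rod: the raised corker's steel rod, sliding straight down (only its change of position matters: the origin is on its axis). Sprung and gripped by the cork: 3 to 6 N drives it and it stays where left. After 10 to 25 mm more it goes solid; where cannot be seen or known beforehand, only felt: then it bears a 12 N push (9 N at least, for a moment) without moving. Above 80 N the flask breaks
- rod_top (a point): centre of the top of that rod's mushroom head (29 mm across, 12 mm high), the point to strike with the mallet; 127 to 152 mm above the worktop at the start. When the rod is home its head still stands 5 to 15 mm clear of the guide's collar
- corker_done: an identical corker whose rod is already down, to be left alone; same size and frame as the other
- done_top (a point): top of the finished corker's rod, 115 mm above the worktop
- board_flat: wooden chopping board, 210 (x) x 300 (y) x 22 mm, fixed; origin: centre of its underside, so its top is 22 mm above it
- spice_mid (a point): middle (half-way up) of a spice jar, 44 mm across, 100 mm tall, that stands loose between the two corkers
- glass_mid (a point): middle (half-way up) of a small drinking glass, 64 mm across, 72 mm tall, loose on the worktop beyond the corkers and the board

How it is judged:
By the outcome, as a careful person would: the job done as asked, in the order asked, and still so for the second after the job is handed in, with the robot touching nothing.
It also fails if it takes over 48 s, if anything falls off the work surface, if the arm or the gripper's body presses on something with over 40 N, if the wrist force passes 120 N, or if a joint passes its speed limit or range.

## Working session

There is one attempt and no reset: what is moved stays moved. The work goes in short steps, Python scripts to look and compute and a shell command to move; the robot and the scene stay as the last step left them, time stands still between calls to the robot, and variables do not carry over. Pictures are saved under pics/ and viewed, at most 12 in all, crops included, and the job is handed in when it is done.

```bash
mkdir -p pics; cat > h.py <<'E'
from station import observe, imaging, bot
import numpy as np, cv2
np.set_printoptions(precision=4,suppress=True)
def cam(n):
    s=observe(); i=imaging.camera_info(n)
    K=np.array([[i['fx'],0,i['cx']],[0,i['fy'],i['cy']],[0,0,1.]]); d=np.array(i['distortion'],float)
    if 'mount' in i:
        T=np.eye(4);T[:3,:3]=np.array(s['eef_rot']);T[:3,3]=s['tool_pos'];T=T@np.array(i['mount'])
        R,p=T[:3,:3],T[:3,3]
    else: R,p=np.array(i['orientation']),np.array(i['xyz'])
    return K,d,R,p
def ray(c,u,v):
    K,d,R,p=c
    x=cv2.undistortPoints(np.array([[[u,v]]],float),K,d)[0,0]
    r=R@np.array([x[0],x[1],1]); return p,r/np.linalg.norm(r)
def onz(c,u,v,z):
    p,r=ray(c,u,v); return p+r*(z-p[2])/r[2]
def tri(a,b):
    (p,r),(q,s)=a,b
    t=np.linalg.lstsq(np.c_[r,-s],q-p,rcond=None)[0]
    A,B=p+t[0]*r,q+t[1]*s; return (A+B)/2,np.linalg.norm(A-B)
def proj(c,P):
    K,d,R,p=c
    return cv2.projectPoints(np.array([P],float),cv2.Rodrigues(R.T)[0],-R.T@p,K,d)[0].ravel()
def snap(n,f):
    im=imaging.read_camera(n); cv2.imwrite('pics/'+f+'.png',im[...,::-1]); return im
E
python3 - <<'E'
from h import *
s=observe();print(s['t'],s['tool_pos'],s['eef_rot'],s['width'])
for n in('scene','side','wrist'):
    c=cam(n);print(n,c[0][0,0],c[3],c[2][:,2])
a=[snap(n,n+'0') for n in('scene','side')]
snap('wrist','wrist0')
E
```

```text
0.0 [0.2765 0.5876 0.2304] [[-0.9049  0.4257 -0.0006]
 [ 0.4257  0.9049 -0.0016]
 [-0.0001 -0.0017 -1.    ]] 0.0854658859973569
scene 506.0988565555621 [-0.0259  0.9936  0.7338] [ 0.4458 -0.7557 -0.4798]
side 544.207922986444 [ 0.1842 -1.2452  0.6871] [ 0.2819  0.8643 -0.4166]
wrist 298.75503653738787 [0.2021 0.6229 0.3734] [ 0.2849 -0.1354 -0.949 ]
```

View pics/scene0.png

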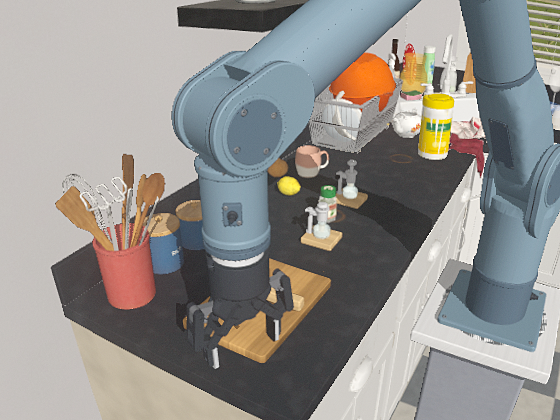

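View pics/side0.png

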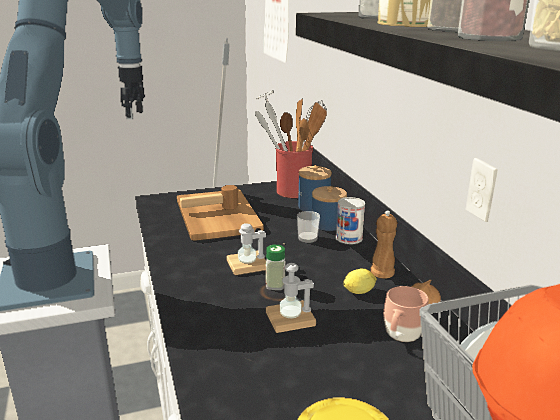

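The scene view shows the board under the gripper, with the mallet hidden behind it and the corkers near (322,220) and (349,183). The side view shows the mallet head at (230,196) with its handle to the left, corkers at (246,250) and (291,298), the spice jar at (276,267) and the glass at (308,227). Next I'll zoom in on these.

```bash
python3 - <<'E'
import cv2,numpy as np
a=cv2.imread('pics/side0.png')[170:340,170:340];b=cv2.imread('pics/scene0.png')[150:260,280:390];w=cv2.imread('pics/wrist0.png')
f=lambda x,s:cv2.resize(x,s,interpolation=cv2.INTER_CUBIC)
top=np.hstack([f(a,(400,400)),f(b,(400,400))])
cv2.imwrite('pics/z0.png',top)
E
```

```text
(no output)
```

View pics/z0.png

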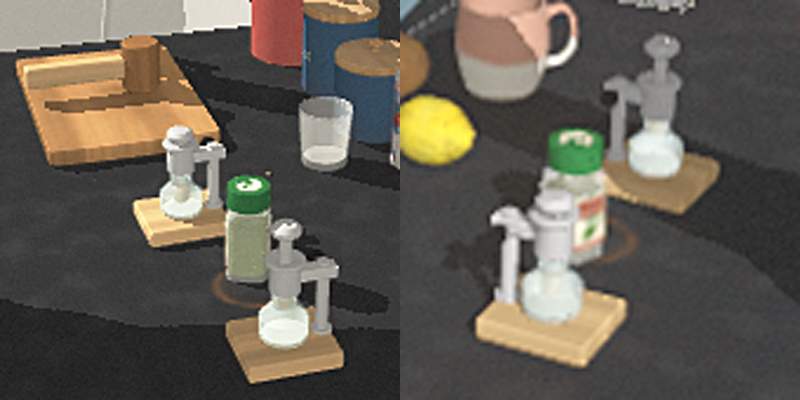

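View pics/wrist0.png

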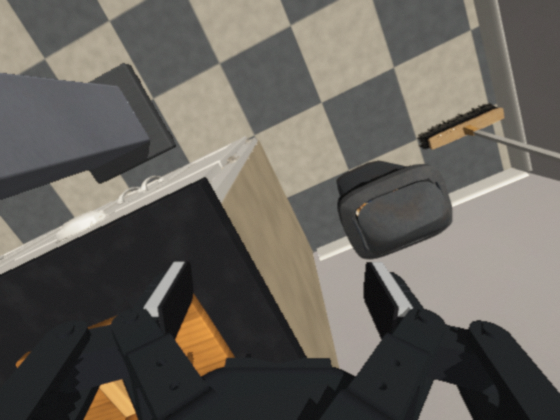

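The close-up shows the corker nearer the side camera has the raised rod, with its mushroom top at about side (292,267) and scene (352,162). The other corker's rod is down. The mallet handle points towards the robot side, and the wrist view catches only the edge of the board.

```bash
python3 - <<'E'
from h import *
S,C=cam('side'),cam('scene')
sd=lambda x,y:ray(S,170+x*.425,170+y*.425)
sc=lambda x,y:ray(C,280+(x-400)*.275,150+y*.275)
sz=lambda x,y,z:onz(S,170+x*.425,170+y*.425,z)
print('rod',tri(sd(287,227),sc(663,42)))
print('done',tri(sd(180,133),sc(552,199)))
print('jar top',tri(sd(249,182),sc(576,139)))
print('rod base cor side',[sz(*p,.018) for p in((227,330),(246,364),(343,350),(313,316))])
print('head top',sz(141,43,.086), 'edges',sz(121,43,.086),sz(161,43,.086))
print('handle top near edge',sz(28,70,.068),sz(122,63,.068),'far',sz(25,64,.068))
print('board corners',[sz(*p,.022) for p in((17,58),(50,152),(219,132))])
print('glass bottom/top',sz(325,160,0),sz(326,105,.072))
E
```

```text
rod (array([ 0.5126, -0.3293,  0.1309]), np.float64(0.0011000380577261288))
done (array([ 0.4852, -0.0706,  0.108 ]), np.float64(0.0011369443630949766))
jar top (array([ 0.523 , -0.185 ,  0.1002]), np.float64(0.0032491273272850815))
rod base cor side [array([ 0.4654, -0.3053,  0.018 ]), array([ 0.4663, -0.3603,  0.018 ]), array([ 0.5554, -0.366 ,  0.018 ]), array([ 0.5485, -0.3071,  0.018 ])]
head top [0.5164 0.245  0.086 ] edges [0.4921 0.2523 0.086 ] [0.5408 0.2376 0.086 ]
handle top near edge [0.3707 0.2411 0.068 ] [0.4876 0.2295 0.068 ] far [0.3701 0.2617 0.068 ]
board corners [array([0.3766, 0.3983, 0.022 ]), array([0.3713, 0.0976, 0.022 ]), array([0.5748, 0.092 , 0.022 ])]
glass bottom/top [0.6866 0.0251 0.    ] [0.6856 0.0253 0.072 ]
```

```bash
python3 -m crank '[[0,0,0,-9.75,0.085],[0,0,0,-9.75,0.085],[-0.0186,-0.0319,0,0,0.085],[-0.0186,-0.0319,0,0,0.085],[-0.0186,-0.0319,0,0,0.085],[-0.0186,-0.0319,0,0,0.085],[-0.0186,-0.0319,0,0,0.085],[-0.0186,-0.0319,0,0,0.085],[-0.0186,-0.0319,0,0,0.085],[-0.0186,-0.0319,0,0,0.085],[-0.0186,-0.0319,0,0,0.085],[-0.0186,-0.0319,0,0,0.085],[0,0,0,0,0.085],[0,0,0,0,0.085]]'
python3 - <<'E'
from h import *
s=observe();print(s['t'],s['tool_pos'],s['eef_rot'],s['ft_force'])
c=cam('wrist')
snap('wrist','w1');snap('scene','s1')
for P in((.516,.245,.086),(.469,.25,.068),(.367,.26,.068)):print(proj(c,P))
E
```

```text
t: 1.9
tool_pos: [0.4298, 0.2528, 0.2312]
eef_rot: [[-0.995, 0.099, -0.0], [0.099, 0.995, 0.0], [0.0, 0.0, -1.0]]
ft_force: [-0.4, 1.0, -0.4]
width: 0.085
finger_force: 0.0
1.9 [0.4298 0.2528 0.2312] [[-0.9951  0.099  -0.0003]
 [ 0.099   0.9951  0.0004]
 [ 0.0004  0.0003 -1.    ]] [-0.4451  1.0216 -0.4354]
[277.8349 267.6887]
[278.1009 221.371 ]
[277.9735 125.2564]
```

View pics/w1.png

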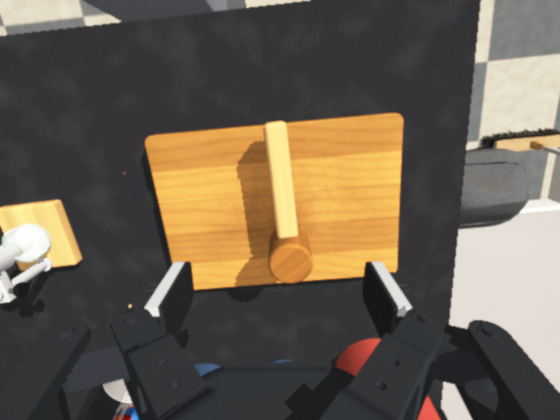

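The wrist view shows the head's top face centred near (291,263). The handle's top face runs from (276,126) to (286,232), so it's turned slightly from the tool. I'll work out the offsets.

```bash
python3 - <<'E'
from h import *
s=observe();c=cam('wrist');R=np.array(s['eef_rot'])
h=onz(c,291,263,.086)
a=onz(c,275.5,124,.068);b=onz(c,286.5,234,.068)
d=(a-b)[:2];print(h,a,b,'len',np.hypot(*(a-h)[:2]))
ang=np.degrees(np.arctan2(*(a-b)[1::-1]));print('handle dir',ang,'head->end',np.degrees(np.arctan2(a[1]-h[1],a[0]-h[0])),'tool x',np.degrees(np.arctan2(R[1,0],R[0,0])))
E
```

```text
[0.5114 0.2606 0.086 ] [0.3653 0.2582 0.068 ] [0.4847 0.2586 0.068 ] len 0.14614203430716763
handle dir -179.82816036745234 head->end -179.06567566971617 tool x 174.41383031825495
```

```bash
python3 -m crank '[[0,0,0.01,-6,0.085],[-0.012,0.002,0.03,0,0.085],[-0.012,0.002,0.03,0,0.085],[-0.012,0.002,0.03,0,0.085],[0,0,0.01,0,0.085],[0,0,0,0,0.085]]'
python3 - <<'E'
from h import *
s=observe();print(s['t'],s['tool_pos'],s['eef_rot'])
snap('wrist','w2');snap('scene','s2');snap('side','sd2')
E
```

```text
t: 2.75
tool_pos: [0.4651, 0.2588, 0.1211]
eef_rot: [[-1.0, -0.006, -0.001], [-0.006, 1.0, -0.001], [0.001, -0.001, -1.0]]
ft_force: [0.3, -0.1, 0.1]
width: 0.0847
finger_force: 0.0
2.75 [0.4651 0.2588 0.1211] [[-1.     -0.0064 -0.0014]
 [-0.0064  1.     -0.0005]
 [ 0.0014 -0.0005 -1.    ]]
```

View pics/w2.png

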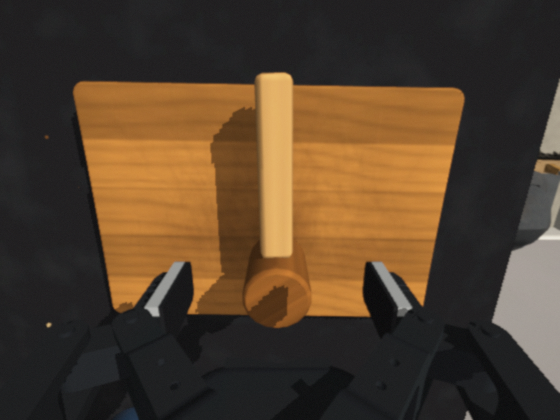

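The close view shows the handle's top face from (275,79) to (278,254) and the head's top centre near (278,296). The handle sits between the fingers.

```bash
python3 - <<'E'
from h import *
c=cam('wrist')
print(onz(c,278,296,.086),onz(c,245,296,.086),onz(c,311,296,.086))
for p in((275,79),(256.5,79),(292,79),(278,254),(264,254),(292,254)):print(p,onz(c,*p,.068))
E
```

```text
[0.512  0.2603 0.086 ] [0.5121 0.237  0.086 ] [0.5119 0.2835 0.086 ]
(275, 79) [0.3692 0.2576 0.068 ]
(256.5, 79) [0.3692 0.2463 0.068 ]
(292, 79) [0.3691 0.268  0.068 ]
(278, 254) [0.4885 0.2602 0.068 ]
(264, 254) [0.4885 0.2498 0.068 ]
(292, 254) [0.4884 0.2705 0.068 ]
```

```bash
python3 -m crank '[[0,0,0.029,0,0.085],[0,0,0.029,0,0.085],[0,0,0.029,0,0.085],[0,0,0,0,0.085],[0,0,0,0,0.0],[0,0,0,0,0.0],[0,0,0,0,0.0],[0,0,0,0,0.0],[0,0,0,0,0.0],[0,0,0,0,0.0],[0,0,0,0,0.0],[0,0,0,0,0.0]]'
```

```text
t: 4.4
tool_pos: [0.4665, 0.2585, 0.0351]
eef_rot: [[-1.0, -0.005, 0.001], [-0.005, 1.0, 0.0], [-0.001, 0.0, -1.0]]
ft_force: [-2.1, -0.5, 6.5]
width: 0.0234
finger_force: 61.3
```

```bash
python3 -m crank '[[0,0,-0.01,0,0],[0,0,-0.02,0,0],[0,0,-0.03,0,0],[0,0,-0.03,0,0],[0,0,-0.03,0,0],[0,0,-0.02,0,0],[0,0,-0.01,0,0],[0,0,0,0,0],[0,-0.015,0,0,0],[0,-0.03,0,0,0],[0,-0.03,0,0,0],[0,-0.03,0,0,0],[0,-0.03,0,0,0],[0,-0.03,0,0,0],[0,-0.03,0,0,0],[0,-0.03,0,0,0],[0,-0.03,0,0,0],[0,-0.03,0,0,0],[0,-0.03,0,0,0],[0,-0.03,0,0,0]]'
python3 -m crank '[[0,-0.03,0,0,0],[0,-0.03,0,0,0],[0,-0.03,0,0,0],[0,-0.015,0,0,0],[0,0,0,0,0],[0,0,0,0,0]]'
python3 - <<'E'
from h import *
s=observe();print(s['t'],s['tool_pos'],s['eef_rot'],s['ft_force'],s['wrist_torque'])
w=snap('wrist','w3');a=snap('scene','s3');b=snap('side','sd3')
for n in('scene','side','wrist'):print(n,proj(cam(n),(.5126,-.3293,.133)))
f=lambda x,s:cv2.resize(x,s,interpolation=cv2.INTER_CUBIC)
o=np.hstack([f(w,(400,300))[:, :],f(b[200:350,210:410],(400,300))]);o2=np.hstack([f(a[110:260,250:450],(400,300)),f(w[150:350,50:317],(400,300))])
cv2.imwrite('pics/z3.png',np.vstack([o,o2])[...,::-1])
E
```

```text
t: 6.9
tool_pos: [0.4665, -0.0885, 0.1834]
eef_rot: [[-1.0, -0.004, -0.002], [-0.004, 1.0, -0.0], [0.002, -0.0, -1.0]]
ft_force: [0.4, 0.4, -3.2]
width: 0.0231
finger_force: 59.9
t: 7.65
tool_pos: [0.4683, -0.1902, 0.184]
eef_rot: [[-1.0, -0.007, -0.001], [-0.007, 1.0, 0.001], [0.001, 0.001, -1.0]]
ft_force: [1.0, 0.3, -3.6]
width: 0.0228
finger_force: 59.8
7.65 [ 0.4683 -0.1902  0.184 ] [[-1.     -0.0068 -0.0007]
 [-0.0068  1.      0.001 ]
 [ 0.0007  0.001  -1.    ]] [ 0.9907  0.3175 -3.6443] [ 0.0052  0.0726 -0.0029]
scene [352.2274 160.7963]
side [291.7958 265.7696]
wrist [ 90.6445 281.2584]
```

View pics/z3.png

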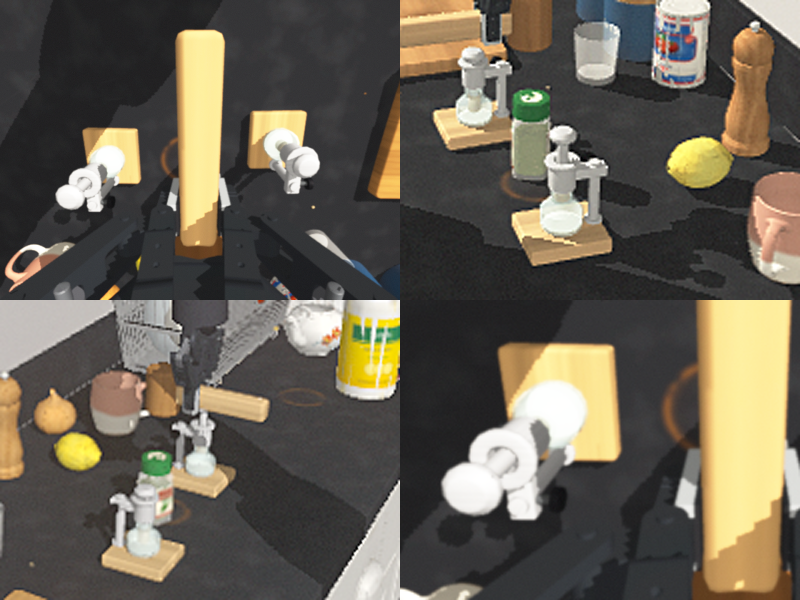

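The mallet is held level. The rod's mushroom top is at wrist (98,276) and side (292,266), and the finished corker's top is at wrist (430,227).

```bash
python3 - <<'E'
from h import *
w,S,C=cam('wrist'),cam('side'),cam('scene')
im=cv2.imread('pics/w3.png').astype(int)
m=((im.min(2)>150)&(np.ptp(im,axis=2)<25)).astype(np.uint8)
m[:,:70]=0
sub=m[255:300,70:130];ys,xs=np.nonzero(sub);print('mask',xs.min()+70,xs.max()+70,ys.min()+255,ys.max()+255)
for pw in((98,276),(97,276)):
  print(tri(ray(w,*pw),ray(S,292,266)), [onz(w,*pw,z) for z in(.130,.137)])
print(tri(ray(w,430,227),ray(S,246.3,225.5)),onz(w,430,227,.115))
print(tri(ray(w,98,276),ray(C,352.3,161.8)))
E
```

```text
mask 78 129 255 295
(array([ 0.5126, -0.3261,  0.1294]), np.float64(0.003852631886354067)) [array([ 0.5099, -0.325 ,  0.13  ]), array([ 0.5056, -0.3203,  0.137 ])]
(array([ 0.5124, -0.3266,  0.1297]), np.float64(0.003858066407878066)) [array([ 0.5099, -0.3258,  0.13  ]), array([ 0.5056, -0.321 ,  0.137 ])]
(array([ 0.4814, -0.0683,  0.1082]), np.float64(0.007310897896347967)) [ 0.4746 -0.0725  0.115 ]
(array([ 0.5093, -0.3237,  0.1321]), np.float64(0.0012090671474264836))
```

```bash
python3 -m crank '[[0.004,-0.014,0,0,0],[0,-0.028,0,0,0],[0,-0.03,0,0,0],[0,-0.03,0,0,0],[0,-0.024,0,0,0],[0,-0.012,0,0,0],[0,0,0,0,0],[0,0,0,0,0]]'
python3 - <<'E'
from h import *
s=observe();print(s['t'],s['tool_pos'],s['ft_force'],s['wrist_torque'])
a=snap('scene','s4');b=snap('side','sd4')
f=lambda x,s:cv2.resize(x,s,interpolation=cv2.INTER_CUBIC)
cv2.imwrite('pics/z4.png',np.hstack([f(b[225:315,255:345],(400,400)),f(a[110:200,305:395],(400,400))])[...,::-1])
E
```

```text
t: 8.8
tool_pos: [0.4654, -0.3284, 0.1842]
eef_rot: [[-1.0, -0.006, -0.0], [-0.006, 1.0, 0.001], [0.0, 0.001, -1.0]]
ft_force: [0.2, 0.1, -3.2]
width: 0.0232
finger_force: 59.8
8.8 [ 0.4654 -0.3284  0.1842] [ 0.1681  0.1075 -3.1723] [0.0281 0.1956 0.0163]
```

View pics/z4.png

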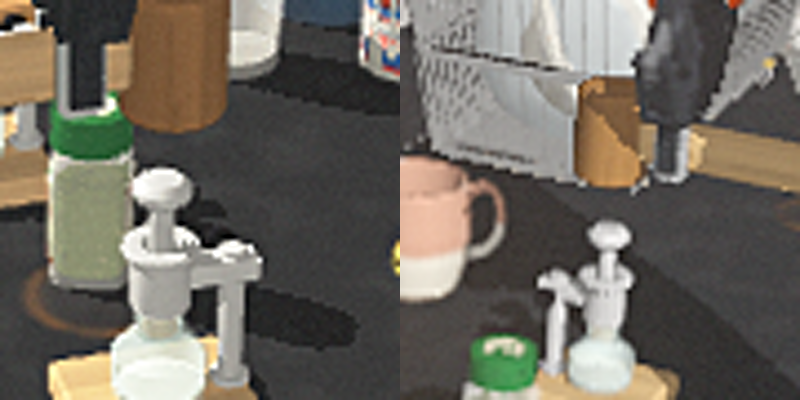

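Both views show the head above and a bit right of the rod. In the side crop the bottom rim spans x 132–228 with its lowest row at 130, and the mushroom spans 131–192. In the scene crop the head's left edge is at 577 and the mushroom spans 589–632. I'll compare these by projection.

```bash
python3 - <<'E'
from h import *
S,C=cam('side'),cam('scene')
def ring(c,P,r,crop):
    t=np.linspace(0,2*np.pi,60)
    q=np.array([proj(c,(P[0]+r*np.cos(a),P[1]+r*np.sin(a),P[2])) for a in t])
    q=(q-crop[0])*400/90+crop[1]
    return np.r_[q[:,0].min(),q[:,0].max(),q[:,1].min(),q[:,1].max()]
sc=(np.array([255,225]),np.array([0,0]));cc=(np.array([305,110]),np.array([400,0]))
for P in((.512,-.327,.171),):
  print('head',ring(S,P,.025,sc),ring(C,P,.025,cc))
for P in((.511,-.327,.133),(.511,-.327,.125),(.511,-.337,.133),(.501,-.327,.133)):
  print('rod',P,ring(S,P,.0145,sc),ring(C,P,.0145,cc))
E
```

```text
head [107.2683 217.0361  80.9856 132.4783] [575.3597 649.5671 161.6285 189.1522]
rod (0.511, -0.327, 0.133) [127.2697 190.0332 163.9349 195.0933] [589.4255 631.9979 219.0942 235.7797]
rod (0.511, -0.327, 0.125) [127.071  189.6459 178.8714 210.289 ] [588.8238 631.2964 229.8091 246.6395]
rod (0.511, -0.337, 0.133) [134.1412 197.3976 174.0476 205.6935] [595.3502 637.7059 214.2411 230.7573]
rod (0.501, -0.327, 0.133) [106.6551 169.586  167.0319 198.3438] [602.8718 645.5621 221.9708 238.7521]
```

```bash
python3 - <<'E'
from h import *
for n,x0,x1,y0,y1 in(('sd4',280,312,215,256),('s4',340,352,122,156)):
    im=cv2.imread(f'pics/{n}.png')
    print(n)
    for y in range(y0,y1,3):
        print(y,' '.join('%02x%02x%02x'%tuple(p[::-1]) for p in im[y,x0:x1]) if n=='s4' else ' '.join('%02x%02x%02x'%tuple(p[::-1]) for p in im[y,[280,281,282,283,284,285,286,303,304,305,306,307,308,309]]))
for n,xs,ys in(('sd4',range(282,301),range(260,273)),('s4',range(344,362),range(157,166))):
    im=cv2.imread(f'pics/{n}.png',0);print(n,ys[0],xs[0]);print(im[ys[0]:ys[-1]+1,xs[0]:xs[-1]+1])
im=cv2.imread('pics/sd4.png');print(im[246:258,[290,294,298],::-1].tolist())
E
```

```text
sd4
215 575554 595957 5b5b58 5f5e5c 343633 2d2b30 2c3132 888680 8a8480 86857c 888682 84817e 85857e 85857d
218 545652 51514f 504d4f 4f504f 232324 262a2d 272b2d 877565 848686 848980 898881 888781 8b8882 8a8780
221 4f4f4d 51504d 515350 2f2d2f 26272b 252527 2d2b2d cd8956 cf8e54 b57c4b 8a8074 b9b8b2 b3b0a8 b6b1ab
224 2c2e2d 2e2e2e 2a282c 272a2d 272b2b 292a2c 6c4c34 7d5738 775636 6c4c2c 695139 bfc0ba b5b1aa b1b0a5
227 2e2d30 24282a 2d3030 29282b 222427 39352f 7c5a3a 735134 735233 6a492d 6a503a bbbdb8 b4b3aa b2aea6
230 313536 2f3231 24272b 272a2a 3b332b 765331 755435 755537 745636 6b4a2f 7d6855 bbbbb7 b3afa9 b0aca6
233 22292b 20262a 192228 232428 886647 704d32 715032 795537 735334 6a482c 86745f eaeae0 dfdcd2 dedcd0
236 ba9568 b49066 b38d65 ad8e63 897250 6b492f 735138 775634 735033 67462a 806c5a e2dfd6 d3d1c2 d4d1c5
239 b58f61 af8e63 b48e67 b19065 8d7350 67482c 765236 7b563a 6e4e32 6d4f33 887d70 cdcec1 cbc8b8 cac7b8
242 a9885e a4845c ab8a61 a88763 7f6243 6d4c2f 735236 765536 715234 6e4f30 6f6356 6c6b6b 6f6e69 6f6a68
245 687f4b 736c4a 7b5f43 694c2f 6f4e32 715031 735134 7a5737 735336 6a492c 41
[... 2998 characters left out ...]
  55  49  70 143 195 220 239 240 240 238 217 142  54  64  74  71  71]
 [ 53  53  53  45  62 141 189 195 195 202 200  96  45  67  67  71  71  73]]
[[[122, 87, 52], [126, 90, 59], [133, 94, 58]], [[122, 86, 53], [127, 91, 59], [134, 95, 59]], [[127, 89, 61], [119, 87, 56], [138, 98, 63]], [[123, 89, 56], [116, 84, 54], [139, 98, 63]], [[123, 87, 54], [111, 78, 47], [138, 99, 62]], [[122, 89, 56], [117, 84, 52], [131, 93, 59]], [[128, 93, 60], [120, 86, 59], [136, 98, 62]], [[133, 93, 58], [119, 85, 51], [146, 102, 61]], [[94, 71, 46], [126, 86, 50], [86, 66, 51]], [[58, 60, 61], [58, 56, 57], [67, 66, 66]], [[63, 64, 65], [55, 60, 61], [64, 64, 65]], [[66, 67, 66], [60, 60, 60], [62, 64, 64]]]
```

```bash
python3 -m crank '[[0.003,0.005,0,0,0],[0,0,0,0,0],[0,0,0,0,0],[0,0,0.015,0,0],[0,0,0.030,0,0],[0,0,0,0,0]]'; python3 -m crank '[[0,0,0,0,0]]'
```

```text
t: 9.65
tool_pos: [0.4609, -0.3238, 0.1371]
eef_rot: [[-1.0, -0.005, -0.004], [-0.005, 1.0, 0.002], [0.004, 0.002, -1.0]]
ft_force: [0.1, -0.7, -2.7]
width: 0.0233
finger_force: 59.9
t: 9.78
tool_pos: [0.462, -0.3246, 0.1393]
eef_rot: [[-1.0, -0.005, -0.001], [-0.005, 1.0, 0.0], [0.001, 0.0, -1.0]]
ft_force: [-0.3, -0.4, -1.7]
width: 0.0231
finger_force: 59.9
```

```bash
for i in 1; do python3 -m crank '[[0,0,0.002,0,0],[0,0,0,0,0]]'; done; python3 - <<'E'
from h import *
s=observe();print(s['tool_pos'],s['ft_force'],s['wrist_torque'])
b=snap('side','sd5');a=snap('scene','s5')
f=lambda x,s:cv2.resize(x,s,interpolation=cv2.INTER_CUBIC)
cv2.imwrite('pics/z5.png',np.hstack([f(b[225:315,255:345],(400,400)),f(a[110:200,305:395],(400,400))])[...,::-1])
E
```

```text
t: 10.02
tool_pos: [0.4623, -0.3246, 0.1376]
eef_rot: [[-1.0, -0.005, 0.0], [-0.005, 1.0, -0.0], [-0.0, -0.0, -1.0]]
ft_force: [0.5, 0.6, -2.8]
width: 0.0232
finger_force: 59.9
[ 0.4623 -0.3246  0.1376] [ 0.5363  0.5746 -2.7631] [0.0151 0.0997 0.0347]
```

View pics/z5.png

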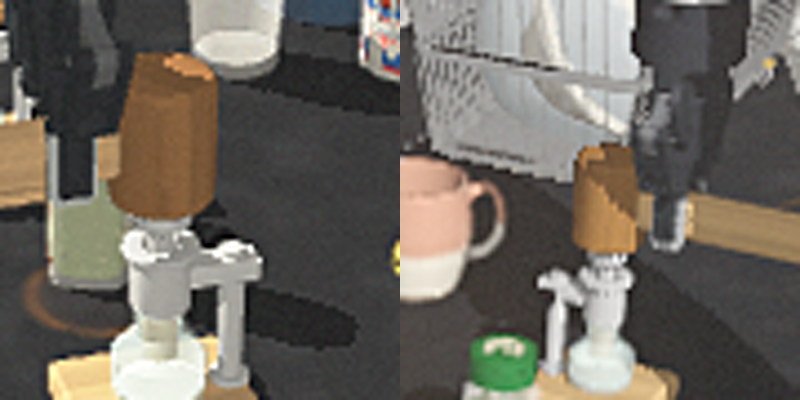

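The head is upright and centred over the rod, which has clearly moved down. The force is near its no-load value. I'll press on in small steps.

```bash
for i in 1; do python3 -m crank '[[0,0,0.0015,0,0],[0,0,0,0,0]]' | egrep 'tool|ft'; done;  python3 -m crank '[[0,0,0.0015,0,0],[0,0,0,0,0]]' | egrep 'tool|ft|eef'
```

```text
tool_pos: [0.4621, -0.3245, 0.1357]
ft_force: [0.3, -0.0, -3.6]
tool_pos: [0.4622, -0.3247, 0.1345]
eef_rot: [[-1.0, -0.005, 0.0], [-0.005, 1.0, -0.0], [-0.0, -0.0, -1.0]]
ft_force: [-1.3, 0.4, 1.0]
```

```bash
python3 -m crank '[[0,0,0.001,0,0],[0,0,0,0,0]]' | egrep 'tool|ft|eef'; python3 -m crank '[[0,0,0.001,0,0],[0,0,0,0,0]]' | egrep 'tool|ft|eef'
```

```text
tool_pos: [0.4622, -0.3247, 0.1334]
eef_rot: [[-1.0, -0.005, 0.0], [-0.005, 1.0, -0.0], [-0.0, -0.0, -1.0]]
ft_force: [-1.8, 0.7, 1.0]
tool_pos: [0.4622, -0.3246, 0.1324]
eef_rot: [[-1.0, -0.005, 0.0], [-0.005, 1.0, -0.0], [-0.0, -0.0, -1.0]]
ft_force: [-2.1, 1.8, 3.2]
```

```bash
python3 -m crank '[[0,0,0.001,0,0],[0,0,0,0,0]]' | egrep 'tool|ft|eef'; python3 -m crank '[[0,0,0.001,0,0],[0,0,0,0,0]]' | egrep 'tool|ft|eef'
```

```text
tool_pos: [0.4622, -0.3247, 0.1321]
eef_rot: [[-1.0, -0.005, 0.0], [-0.005, 1.0, -0.0], [-0.0, -0.0, -1.0]]
ft_force: [-3.8, 1.6, 9.7]
tool_pos: [0.4622, -0.3249, 0.1318]
eef_rot: [[-1.0, -0.005, 0.001], [-0.005, 1.0, 0.0], [-0.001, -0.0, -1.0]]
ft_force: [-7.4, 3.5, 16.1]
```

```bash
python3 -m crank '[[0,0,0,0,0],[0,0,0,0,0],[0,0,0,0,0]]' | egrep 'tool|ft|eef'; python3 - <<'E'
from h import *
b=snap('side','sd6');a=snap('scene','s6')
f=lambda x,s:cv2.resize(x,s,interpolation=cv2.INTER_CUBIC)
cv2.imwrite('pics/z6.png',np.hstack([f(b[225:315,255:345],(400,400)),f(a[110:200,305:395],(400,400))])[...,::-1])
E
```

```text
tool_pos: [0.4623, -0.3248, 0.1318]
eef_rot: [[-1.0, -0.005, 0.001], [-0.005, 1.0, -0.0], [-0.001, -0.0, -1.0]]
ft_force: [-7.0, 3.4, 15.8]
```

View pics/z6.png

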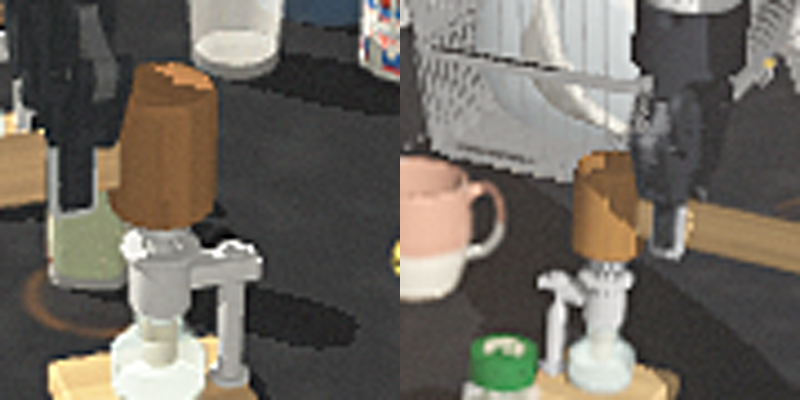

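It's solid under about 19 N and the head is still upright. Next I'll lift off and carry the mallet back.

```bash
python3 -m crank '[[0,0,-0.003,0,0],[0,0,-0.012,0,0],[0,0,-0.02,0,0],[0,0,-0.02,0,0],[0,0,0,0,0],[0,0.015,0,0,0],[0,0.03,0,0,0],[0,0.03,0,0,0],[0,0.03,0,0,0],[0,0.03,0,0,0],[0,0.03,0,0,0],[0,0.03,0,0,0],[0,0.03,0,0,0],[0,0.03,0,0,0],[0,0.03,0,0,0],[0,0.03,0,0,0],[0,0.03,0,0,0],[0,0.03,0,0,0],[0,0.03,0,0,0],[0,0.03,0,0,0]]' >/dev/null
python3 -m crank '[[0,0.03,0,0,0],[0,0.03,0,0,0],[0,0.03,0,0,0],[0,0.03,0,0,0],[-0.004,0.02,0,0,0],[0,0.01,0,0,0],[0,0,0,0,0],[0,0,0,0,0]]'
python3 - <<'E'
from h import *
s=observe();print(s['tool_pos'],s['wrist_torque'])
a=snap('side','sd7');w=snap('scene','s7')
p=proj(cam('side'),(.5,.26,.17));q=proj(cam('scene'),(.5,.26,.17));print(p,q)
f=lambda x,s:cv2.resize(x,s,interpolation=cv2.INTER_CUBIC)
c=lambda im,p,r:im[max(0,int(p[1])-r):int(p[1])+r,max(0,int(p[0])-r):int(p[0])+r]
cv2.imwrite('pics/z7.png',np.hstack([f(c(a,p,55),(400,400)),f(c(w,q,90),(400,400))])[...,::-1])
E
```

```text
t: 15.6
tool_pos: [0.4632, 0.259, 0.1851]
eef_rot: [[-1.0, -0.004, -0.0], [-0.004, 1.0, -0.001], [0.0, -0.001, -1.0]]
ft_force: [-0.0, 0.3, -2.6]
width: 0.0232
finger_force: 59.8
[0.4632 0.259  0.1851] [ 0.0472  0.112  -0.0281]
[222.4854 160.5692] [245.7625 241.2895]
```

View pics/z7.png

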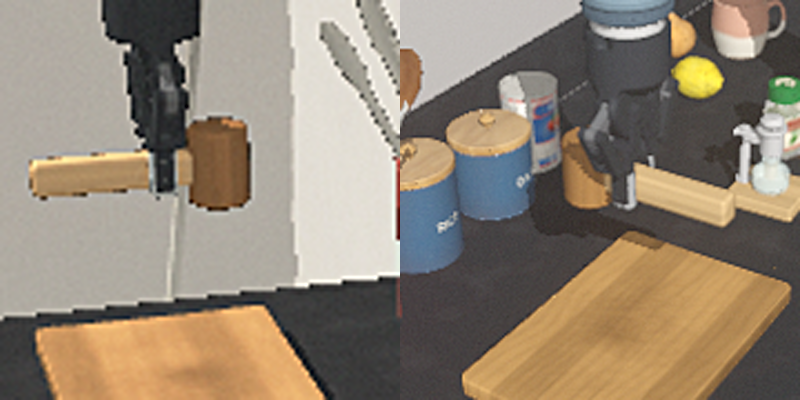

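The mallet is level in the grip above the board. I'll lower it.

```bash
python3 -m crank '[[0,0,0.02,0,0],[0,0,0.035,0,0],[0,0,0.035,0,0],[0,0,0.03,0,0],[0,0,0.015,0,0],[0,0,0.008,0,0],[0,0,0,0,0],[0,0,0,0,0]]'; python3 -m crank '[[0,0,0.003,0,0],[0,0,0.002,0,0],[0,0,0,0,0]]'
```

```text
t: 16.7
tool_pos: [0.4639, 0.2608, 0.0433]
eef_rot: [[-1.0, -0.005, 0.002], [-0.005, 1.0, 0.001], [-0.002, 0.001, -1.0]]
ft_force: [-0.1, -0.5, -2.4]
width: 0.0229
finger_force: 59.7
t: 17.08
tool_pos: [0.463, 0.2603, 0.0372]
eef_rot: [[-1.0, -0.005, -0.0], [-0.005, 1.0, -0.0], [0.0, -0.0, -1.0]]
ft_force: [-0.3, 0.5, -3.3]
width: 0.0231
finger_force: 59.7
```

```bash
python3 -m crank '[[0,0,0.001,0,0],[0,0,0.001,0,0],[0,0,0,0,0]]' | egrep 'tool|ft';python3 -m crank '[[0,0,0.001,0,0],[0,0,0,0,0]]' | egrep 'tool|ft'
```

```text
tool_pos: [0.4632, 0.2605, 0.0353]
ft_force: [-0.1, 0.7, -1.9]
tool_pos: [0.4631, 0.2604, 0.0351]
ft_force: [-3.7, -2.1, 9.0]
```

On the board. Releasing.

```bash
python3 -m crank '[[0,0,0,0,0.03],[0,0,0,0,0.045],[0,0,0,0,0.06],[0,0,0,0,0.08],[0,0,0,0,0.085],[0,0,0,0,0.085],[0,0,-0.01,0,0.085],[0,0,-0.02,0,0.085],[0,0,-0.03,0,0.085],[0,0,-0.03,0,0.085],[0,0,-0.03,0,0.085],[0,0,-0.03,0,0.085],[0,0,0,0,0.085],[0,0,0,0,0.085]]'
python3 - <<'E'
from h import *
a=snap('side','sd8');w=snap('wrist','w8')
f=lambda x,s:cv2.resize(x,s,interpolation=cv2.INTER_CUBIC)
cv2.imwrite('pics/z8.png',np.hstack([f(a[170:340,170:340],(400,400)),f(w,(400,400))])[...,::-1])
E
```

```text
t: 19.45
tool_pos: [0.4628, 0.2602, 0.1842]
eef_rot: [[-1.0, -0.005, -0.0], [-0.005, 1.0, -0.0], [0.0, -0.0, -1.0]]
ft_force: [-0.2, 0.1, -0.5]
width: 0.0848
finger_force: 0.0
```

View pics/z8.png

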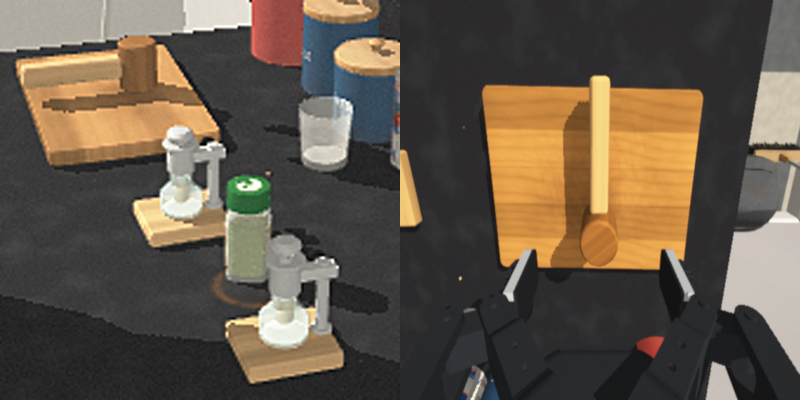

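The mallet stands upright on the board, the rod is down, and nothing else has been disturbed.

```bash
python3 -c "
from station import bot
print(bot.job_done())"
```

```text
the job is handed in; nothing more can be done
None
```

I knocked the rod down with one brisk blow, pressed it the last few millimetres until it went solid and bore about 19 N with the mallet's head upright, stood the mallet back upright on the board with nothing else disturbed in the last pictures, and handed the job in at about 19.5 s; no verdict was shown.

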